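# Sort the sample bottles into their trays

## Task

Put the sample bottles away by kind: both amber bottles into the tan tray, both aluminium bottles into the blue tray, and the loose white jar into the green tray beside the jar that is already there. Every bottle and jar must end up standing upright on the floor of its own bay and be let go. Keep all of them upright throughout, do not drop any, and leave the jar that is already in the green tray standing in that tray.

Things in the scene. Friction and masses are not known exactly. Their poses are not given: they have to be found in the camera images.
- amber_large_mid (a point): Large brown amber-glass bottle with a white label, round, diameter 42 mm, height 92 mm, straight-sided from the foot up to 62 mm, then a shoulder and a black cap of 28 mm; about 160 g, stands upright on the bench at the start. The point is on its axis, half-way up; its z axis points up along the bottle to the cap, yaw means nothing.
- amber_small_mid (a point): Small brown amber-glass bottle with a white label, round, diameter 34 mm, height 76 mm, straight-sided from the foot up to 51 mm, then a shoulder and a black cap of 24 mm; about 100 g, stands upright on the bench at the start. The point is on its axis, half-way up; its z axis points up along the bottle to the cap, yaw means nothing.
- alu_tall_mid (a point): Tall silver aluminium bottle without a label, round, diameter 40 mm, height 110 mm, straight-sided from the foot up to 74 mm, then a shoulder and a white cap of 26 mm; about 130 g, stands upright on the bench at the start. The point is on its axis, half-way up; its z axis points up along the bottle to the cap, yaw means nothing.
- alu_short_mid (a point): Short silver aluminium bottle without a label, round, diameter 36 mm, height 80 mm, straight-sided from the foot up to 54 mm, then a shoulder and a white cap of 24 mm; about 90 g, stands upright on the bench at the start. The point is on its axis, half-way up; its z axis points up along the bottle to the cap, yaw means nothing.
- jar_loose_mid (a point): White plastic jar with a wide orange cap, round, diameter 42 mm (body and cap), height 76 mm, straight-sided, about 110 g, stands upright on the bench at the start. The point is on its axis, half-way up; its z axis points up along the bottle to the cap, yaw means nothing. Bystanders near the bottles are at most 14 mm high.
- jar_home_mid (a point): A second, identical white jar with an orange cap (diameter 42 mm, height 76 mm), which already stands in the green tray, in the bay at the tray's x = -35 mm, and is to stay there. The point is on its axis, half-way up; its z axis points up along the bottle to the cap, yaw means nothing.
- tan_tray: Tan cardboard-coloured tray, fixed, 136 (x) x 66 (y) x 20 mm high: two bays, 58 x 58 mm inside, centred at x = -35 and +35 mm, y = 0, 12 mm rib between, walls 4 mm; bay floor 4 mm, rim 20 mm above the bench. One bottle per bay. Origin: centre of underside, z up, any yaw. Both bays are empty at the start. It is for amber bottles.
- blue_tray: Blue tray, fixed, 136 (x) x 66 (y) x 20 mm high: two bays, 58 x 58 mm inside, centred at x = -35 and +35 mm, y = 0, 12 mm rib between, walls 4 mm; bay floor 4 mm, rim 20 mm above the bench. One bottle per bay. Origin: centre of underside, z up, any yaw. Both bays are empty at the start. It is for aluminium bottles. A blue many-holed tube rack further back is not this tray.
- green_tray: Green tray, fixed, 136 (x) x 66 (y) x 20 mm high: two bays, 58 x 58 mm inside, centred at x = -35 and +35 mm, y = 0, 12 mm rib between, walls 4 mm; bay floor 4 mm, rim 20 mm above the bench. One bottle per bay. Origin: centre of underside, z up, any yaw. The bay at x = -35 mm holds the second jar at the start; the bay at x = +35 mm is empty. It is for jars.
Mind the look-alikes: they are no part of the job. What is shaped like the part that bears alu_short_mid but purple is not meant. Of the things that look like the tan_tray, the smaller one is meant.

How it is judged:
At the end, for the whole second after the job is handed in: Both amber bottles stand in the tan tray, both aluminium bottles in the blue tray and both jars in the green tray: each one's axis within 55 mm (tray x) and 20 mm (tray y) of the tray's centre, its foot within 6 mm of the bay floor's height, tilted less than 0.1 rad, and at rest (under 0.02 m/s) (x of amber_large_mid in the frame of tan_tray between -0.055 and 0.055 m and y of amber_large_mid in the frame of tan_tray between -0.02 and 0.02 m and z of amber_large_mid in the frame of tan_tray between 0.044 and 0.056 m and angle between each of amber_large_mid, amber_small_mid, alu_tall_mid, alu_short_mid, jar_loose_mid, jar_home_mid's own z axis and vertical below 0.1 rad and linear speed of each of amber_large, amber_small, alu_tall, alu_short, jar_loose, jar_home below 0.02 m/s and x of amber_small_mid in the frame of tan_tray between -0.055 and 0.055 m and y of amber_small_mid in the frame of tan_tray between -0.02 and 0.02 m and z of amber_small_mid in the frame of tan_tray between 0.036 and 0.048 m and x of alu_tall_mid in the frame of blue_tray between -0.055 and 0.055 m and y of alu_tall_mid in the frame of blue_tray between -0.02 and 0.02 m and z of alu_tall_mid in the frame of blue_tray between 0.053 and 0.065 m and x of alu_short_mid in the frame of blue_tray between -0.055 and 0.055 m and y of alu_short_mid in the frame of blue_tray between -0.02 and 0.02 m and z of alu_short_mid in the frame of blue_tray between 0.038 and 0.05 m and x of jar_loose_mid in the frame of green_tray between -0.055 and 0.055 m and y of jar_loose_mid in the frame of green_tray between -0.02 and 0.02 m and z of jar_loose_mid in the frame of green_tray between 0.036 and 0.048 m and x of jar_home_mid in the frame of green_tray between -0.055 and 0.055 m and y of jar_home_mid in the frame of green_tray between -0.02 and 0.02 m and z of jar_home_mid in the frame of green_tray between 0.036 and 0.048 m); the robot touches nothing.
It fails at once if a bottle or jar is tipped more than 35 degrees (angle between any of amber_large_mid, amber_small_mid, alu_tall_mid, alu_short_mid, jar_loose_mid, jar_home_mid's own z axis and vertical above 0.61 rad).
It fails at once if a bottle or jar is dropped (moves faster than 0.7 m/s untouched by the fingers: a fall of 25 mm or more) ((contact force between the fingers and amber_large below 0.05 N and linear speed of amber_large above 0.7 m/s) or (contact force between the fingers and amber_small below 0.05 N and linear speed of amber_small above 0.7 m/s) or (contact force between the fingers and alu_tall below 0.05 N and linear speed of alu_tall above 0.7 m/s) or (contact force between the fingers and alu_short below 0.05 N and linear speed of alu_short above 0.7 m/s) or (contact force between the fingers and jar_loose below 0.05 N and linear speed of jar_loose above 0.7 m/s) or (contact force between the fingers and jar_home below 0.05 N and linear speed of jar_home above 0.7 m/s)).
It also fails if it takes over 144 s, if anything falls off the work surface, if the arm or the gripper's body presses on something with over 40 N, if the wrist force passes 120 N, or if a joint passes its speed limit or range.

## Robot

A 6-joint arm with a two-finger parallel gripper is mounted at the origin on the work surface. World frame = base frame: x ahead of the robot, y to its left, z up, the work surface at z = 0. Lengths are in m, angles in rad, forces in N, time in s.
With the tool pointing down it reaches from about 0.35 to 0.725 m from the base axis. Payload 6 kg.
Tool frame: the origin (TCP) lies on the centre line of the jaws, within the pads' length; the fingertips stand 8 mm ahead of it and the grasp point (between the pads) lies 11 mm behind it; z points along the fingers, y is the direction in which the jaws open and shut (so a half turn about z gives the same grasp; the last joint's range is limited). The gripper opens to 85 mm and grips with 20 to 120 N. Pads are 22 mm wide; open, the fingers measure 114 mm over their backs; the gripper's body (76 mm by 85 mm) begins 54 mm behind the grasp point. The pads swing forward as they close: fully open they stand 13 mm farther back than shut.
Start: joints at [1.563, 0.04, 0.085, 0, -1.615, -0.334], TCP at [0.201, 0.565, 0.239] pointing down, gripper open.
Joint ranges: [-2.56, 2.56], [-1.29, 2.01], [-1.08, 1.49], [-3.29, 1.98], [-2.81, -0.18], [-2.99, 2.99]. Speed limits (rad/s): [2.57, 2.57, 3.01, 3.14, 3.14, 3.14].

## Interface

Orientations are given as a unit quaternion [x, y, z, w].
In Python, from workcell import r, eoat, planner, snapshot, camera_model, workorder, find_in, spot_point, readout gives the robot as it stands. Calls block until the motion is done:
- r.move_ptp(position, orientation): joint-space move of the TCP to a pose.
- r.move_l(position, feed=0.15, ori=None, f_stop=None): straight line of the TCP; ori=None keeps the orientation; feed is the mean speed in m/s. With f_stop (N) it stops when the force on the tool has changed by that much, and returns True; else False.
- r.goto_joints(angles): joint-space move.
- eoat.let_go() and eoat.grasp(grip_force=None): open the fingers fully, or close them until they stop; grip_force is the grip in N (None keeps the last).
- r.sleep(seconds).
- planner.inverse_kinematics(position, orientation): joint angles nearest the present ones, or None.
- snapshot(name): name is "scene" or "top" or "wrist"; returns (picture, depth): 400x640x3 uint8, red, green, blue; 400x640 float32, m along the optical axis (not along the pixel's ray), 0 where there is no reading.
- camera_model(name): a dict with "camera_matrix" (3x3 intrinsics, pixels), "k1" (the pictures are not rectified: a ray, as slopes to the right and down, at radius r is drawn at 1 + k1 r^2 times it, then the intrinsics apply), "R" (3x3) and "t" (3): a world point X has camera coordinates R X + t; the wrist camera has in their place "tool_from_camera" (4x4, takes a point from camera to tool coordinates, whose origin is the TCP and whose axes are the flange's). Camera axes: x right, y down, z forward; pixel columns grow to the right and rows downward; lengths in m; the calibration is good to about 2 mm. A picture is of the moment at which its call begins: read the wrist's pose just before it. camera_model takes no time and is no camera call.
A pose or a line that the arm cannot do raises r.MotionError and nothing moves.
- workorder.close_job(): hands the job in, once; it reports no verdict.
Trained networks look in the newest picture that a camera, given by its name, has taken for a name from the list of things; names that differ only in an ending like _2 or _b are one class to them, and where a whole thing is asked for, a point or a joint stands for the part that bears it (a point fixed in the world has none). Each returns a list of dicts, best first, with "conf" (0 to 1); they miss things now and then, are a little off and sometimes report something else, mostly with a low value. They report only what shows in the picture. A call takes as long as a camera call. They do not tell look-alikes from the thing itself.
- find_in(query, camera): "extent" ([left, top, right, bottom] in pixels, round what is visible of it).
- spot_point(query, camera): "uv" ([column, row] in pixels: a listed point, or the origin of a listed thing).
Readings, each from a call of its own:
- readout.get_clock(): time.
- readout.get_joint_positions(): joint angles.
- readout.get_qvel(): joint speeds.
- readout.get_joint_efforts(): joint torques, N m.
- readout.get_eef_pos(): TCP position.
- readout.get_ee_rot(): TCP orientation.
- readout.get_ft_force(): force on the tool from outside, world axes, zero at the start.
- readout.get_wrist_torque(): the same for the moment, N m.
- readout.get_opening(): finger opening in m.
Only numpy, scipy, OpenCV 4.12 (cv2) and the standard library are available. Lean on these libraries where they do the work, as an engineer would, in place of code of your own. Each camera call takes 0.05 s, during which the arm holds its last target.

## Working session

There is one attempt and no reset: what is moved stays moved. The work goes in short steps, each a Python script; the robot and the scene stay as the last script left them, time stands still between calls to the robot, and variables do not carry over. Pictures are saved under pics/ and viewed, and the job is handed in when it is done.

```bash
mkdir -p pics
python3 - <<'E'
from workcell import *
import cv2,numpy as np
for n in("scene","top"):
    p,d=snapshot(n); cv2.imwrite(f"pics/{n}0.png",p[:,:,::-1]); m=camera_model(n); print(n,m,d.min(),d.max())
    for q in ["amber_large_mid","amber_small_mid","alu_tall_mid","alu_short_mid","jar_loose_mid","tan_tray","blue_tray","green_tray"]:
        print(q,[(np.round(x["uv"]).tolist(),round(x["conf"],2)) for x in spot_point(q,n)],[(np.round(x["extent"]).tolist(),round(x["conf"],2)) for x in find_in(q,n)])
print(readout.get_clock(),camera_model("wrist"), readout.get_ee_rot())
E
```

```text
scene {'camera_matrix': array([[508.22715255,   0.        , 325.355156  ],
       [  0.        , 508.22715255, 197.25762127],
       [  0.        ,   0.        ,   1.        ]]), 'k1': -0.11721298286860557, 'R': array([[ 0.87560909,  0.48265246,  0.01884981],
       [ 0.31679905, -0.54439027, -0.77670947],
       [-0.36461908,  0.68606547, -0.62957691]]), 't': array([-0.51836581, -0.13286604,  1.56270955])} 0.0 3.9238827
amber_large_mid [([306.0, 262.0], 0.79)] [([292.0, 245.0, 312.0, 285.0], 0.87)]
amber_small_mid [([266.0, 221.0], 0.9)] [([260.0, 204.0, 268.0, 234.0], 0.93)]
alu_tall_mid [([275.0, 183.0], 0.65)] [([267.0, 164.0, 282.0, 204.0], 0.94)]
alu_short_mid [([322.0, 168.0], 0.89), ([337.0, 184.0], 0.7), ([340.0, 139.0], 0.37)] [([314.0, 157.0, 328.0, 189.0], 0.81), ([325.0, 134.0, 372.0, 160.0], 0.73), ([330.0, 172.0, 343.0, 201.0], 0.54)]
jar_loose_mid [([376.0, 169.0], 0.65), ([214.0, 288.0], 0.42), ([273.0, 183.0], 0.2)] [([369.0, 155.0, 387.0, 185.0], 0.62)]
tan_tray [([345.0, 231.0], 0.92), ([274.0, 352.0], 0.78), ([210.0, 290.0], 0.26)] [([244.0, 307.0, 308.0, 399.0],
[... 1349 characters left out ...]
ay [([191.0, 242.0], 0.71)] [([167.0, 219.0, 215.0, 270.0], 0.82)]
1.7 {'camera_matrix': array([[320.99836394,   0.        , 321.68872881],
       [  0.        , 320.99836394, 197.57376841],
       [  0.        ,   0.        ,   1.        ]]), 'k1': -0.013452438415632458, 'tool_from_camera': array([[ 1.00574102e-03, -9.50806472e-01, -3.09783864e-01,
         7.81212956e-02],
       [ 9.99999415e-01,  8.32944178e-04,  6.90067321e-04,
        -3.72310440e-04],
       [-3.98087809e-04, -3.09784376e-01,  9.50806753e-01,
        -1.35169233e-01],
       [ 0.00000000e+00,  0.00000000e+00,  0.00000000e+00,
         1.00000000e+00]])} [ 9.85430683e-01 -1.70077529e-01  9.65802659e-06  5.72960107e-05]
```

View pics/top0.png

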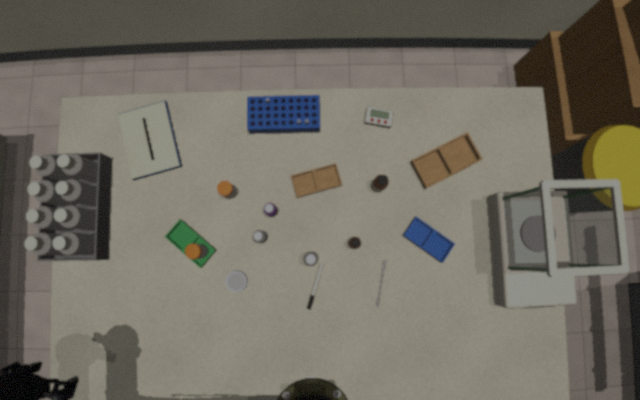

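View pics/scene0.png

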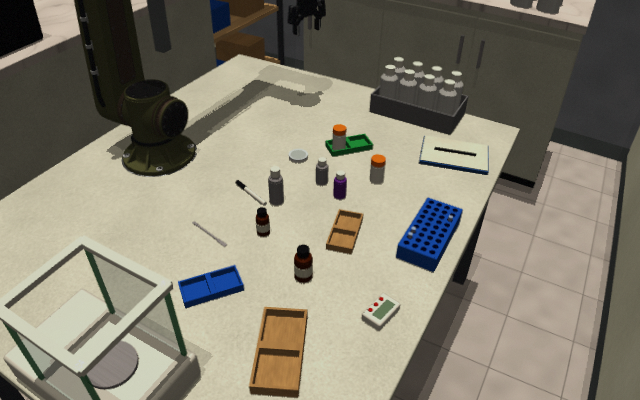

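Run:
```python
import cv2
a=cv2.imread("pics/top0.png")[120:290,150:500]
cv2.imwrite("pics/top0z.png",cv2.resize(a,(0,0),fx=2.28,fy=2.28,interpolation=cv2.INTER_CUBIC))
a=cv2.imread("pics/scene0.png")[125:400,170:430]
cv2.imwrite("pics/scene0z.png",cv2.resize(a,(0,0),fx=2.15,fy=2.15,interpolation=cv2.INTER_CUBIC))
```

```text
(no output)
```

View pics/top0z.png

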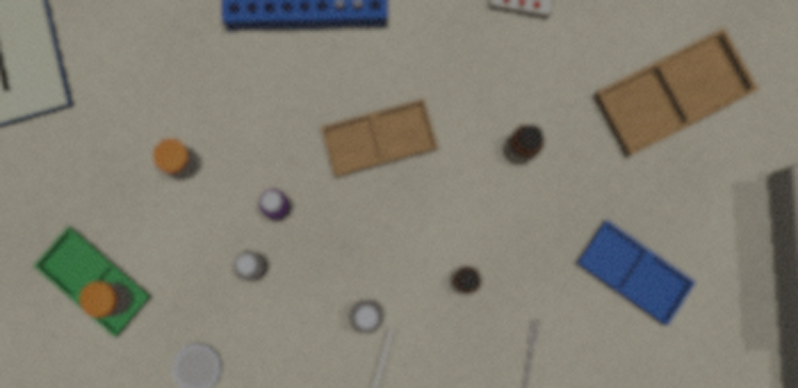

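View pics/scene0z.png

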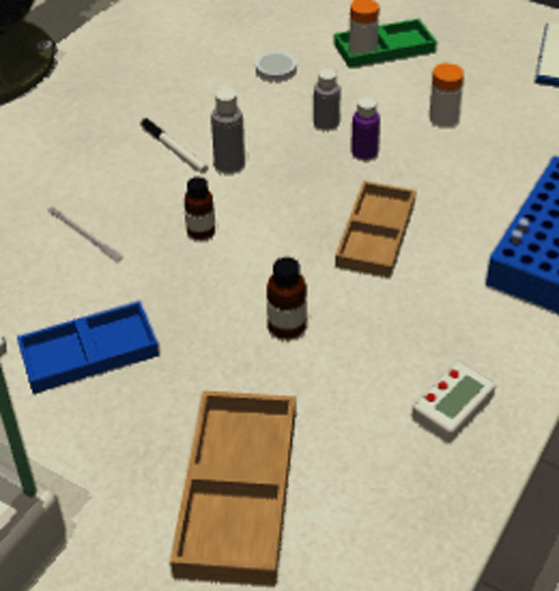

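The scene shows the two ambers at top (380,182) and (355,243), the silver bottles at (260,236) and (310,259), and the loose jar at (225,189). The small tan tray is at (316,181), blue at (428,240), green at (191,243). The purple decoy is at (270,209) and the large tan decoy at (445,162).

```bash
cat > h.py <<'E'
from workcell import *
import cv2,numpy as np
from scipy.spatial.transform import Rotation as Rn
def pose(n,tcp=None,q=None):
    m=camera_model(n)
    if n!="wrist": return m,m["R"].T,-m["R"].T@m["t"]
    T=np.array(m["tool_from_camera"]); Rt=Rn.from_quat(q).as_matrix()
    return m,Rt@T[:3,:3],Rt@T[:3,3]+np.array(tcp)
def unproj(uv,z,P):
    m,R,c=P
    p=cv2.undistortPoints(np.array(uv,float).reshape(-1,1,2),m["camera_matrix"],np.array([m["k1"],0,0,0.])).reshape(-1,2)
    d=np.c_[p,np.ones(len(p))]@R.T
    return c+d*((z-c[2])/d[:,2])[:,None]
def proj(X,P):
    m,R,c=P
    return cv2.projectPoints(np.array(X,float).reshape(-1,1,3),cv2.Rodrigues(R.T)[0],-R.T@c,m["camera_matrix"],np.array([m["k1"],0,0,0.]))[0].reshape(-1,2)
E
cat > loc.py <<'E'
from h import *
P=pose("top"); im=cv2.imread("pics/top0.png"); hsv=cv2.cvtColor(im,cv2.COLOR_BGR2HSV)
def blob(mask,uv,r):
    w=np.zeros(mask.shape,np.uint8); cv2.circle(w,uv,r,255,-1)
    n,l,s,c=cv2.connectedComponentsWithStats(mask.astype(np.uint8)&w)
    i=1+np.argmax(s[1:,4]); return l==i,c[i],s[i]
H,S,V=[hsv[...,i].astype(int) for i in range(3)]
for n,uv,r in [("tan",(316,181),34),("blue",(428,240),36),("green",(191,243),36)]:
    k={"tan":(H<25)&(S>90),"blue":(H>100)&(H<130)&(S>120),"green":(H>45)&(H<85)&(S>120)}[n]
    if n=="green": k=k|((H<25)&(S>110))
    b,c,s=blob(k,uv,r)
    pts=np.argwhere(b)[:,::-1]
    w=unproj(pts,0.02,P)[:,:2]
    rc=cv2.minAreaRect((w*1000).astype(np.float32))
    print(n,np.round(rc[0],1),np.round(rc[1],1),round(rc[2],1),s[4])
for n,uv,h,k in [("aL",(380,181),.092,V<60),("aS",(355,242),.076,V<60),("alT",(310,259),.110,(V>135)&(S<40)),("alS",(260,236),.080,(V>135)&(S<40)),("jar",(225,189),.076,(H<20)&(S>120)),("home",(194,251),.076,(H<20)&(S>120)),("purple",(270,209),.08,(V>130)&(S<50))]:
    b,c,s=blob(k,uv,14); print(n,np.round(c,1),s[2:],np.round(unproj([c],h,P)[0]*1000,1), hsv[uv[1],uv[0]])
E
python3 loc.py
```

```text
tan [664.  -27.3] [ 62.2 130.7] 14.0 966
blue [ 486.5 -341.1] [130.5  61.2] 53.3 966
green [505.4 343.9] [94.9 59.7] 48.4 484
aL [379.8 182.1] [ 14  13 138] [ 640.9 -196.8   92. ] [18 30 42]
aS [354.1 242.7] [11 10 76] [ 481.6 -123.2   76. ] [12 26 50]
alT [310.7 259.1] [ 29  29 316] [441.9  -6.1 110. ] [120   5 146]
alS [260.1 235.8] [ 29  29 374] [506.3 126.4  80. ] [110   5 143]
jar [224.7 188.1] [ 15  15 168] [637.5 221.3  76. ] [ 16 172 142]
home [193.1 251. ] [ 15  15 187] [470.4 306.2  76. ] [ 16 174 144]
purple [269.8 208.5] [ 29  29 394] [578.5  99.5  80. ] [113   7 146]
```

```bash
cat >> h.py <<'E'
def quat(phi):  # phi: world angle of jaw axis (tool y); folds to nearest reachable
    a=(phi+np.pi/2)/2
    return np.array([np.cos(a),np.sin(a),0,0])
def wsnap(name):
    t=readout.get_eef_pos();q=readout.get_ee_rot();p,d=snapshot("wrist")
    cv2.imwrite(f"pics/{name}.png",p[:,:,::-1]); np.savez(f"pics/{name}.npz",t=t,q=q,d=d); return p,d,pose("wrist",t,q)
E
python3 - <<'E'
from h import *
for n,p in(("wl",[.47,.22,.33]),("wr",[.47,-.17,.33])):
    t=readout.get_clock()
    r.move_ptp(p,quat(-np.pi/2)); print(readout.get_clock()-t, readout.get_joint_positions())
    wsnap(n)
E
```

```text
1.6417 [ 8.27189938e-01 -1.45199003e-01  7.20127331e-02 -3.25071945e-04
 -1.78857790e+00  7.44162797e-01]
1.4500000000000002 [ 5.84686779e-02 -1.96120244e-01  2.80229968e-02 -2.35218923e-04
 -1.79506666e+00  1.51329055e+00]
```

View pics/wl.png

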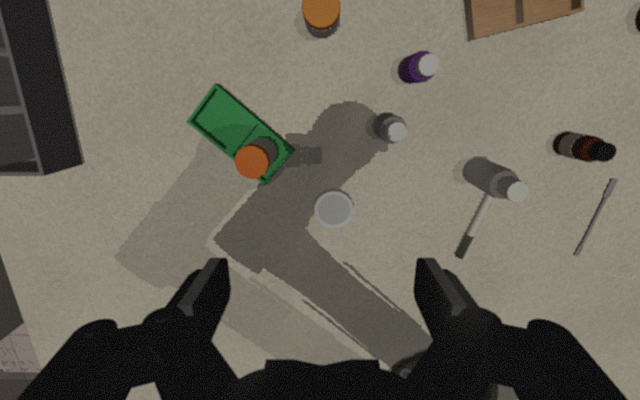

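View pics/wr.png

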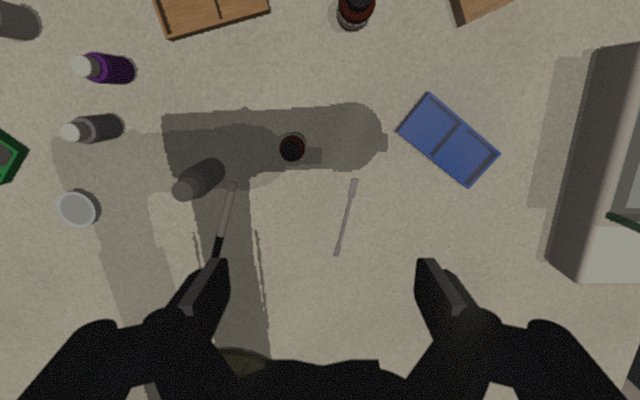

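```bash
cat > loc2.py <<'E'
from h import *
V={}
for n in("wl","wr"):
    z=np.load(f"pics/{n}.npz"); V[n]=pose("wrist",z["t"],z["q"])
f=lambda n,uv,h:np.round(unproj([uv],h,V[n])[0][:2]*1000,1)
print("alS",f("wl",(397,131),.08)); print("alT",f("wl",(516,190),.11))
print("jar",f("wl",(322,10),.076),"home",f("wl",(253,161),.076))
print("aS",f("wr",(291.5,148.5),.076), f("wl",(602,151),.076))
print("purple",f("wl",(427,65),.08),f("wr",(83,66),.08))
for n,v,lo,hi,c in(("green","wl",(45,120,30),(85,255,255),(240,135)),("blue","wr",(100,100,30),(130,255,255),(448,140))):
    im=cv2.imread(f"pics/{v}.png");k=cv2.inRange(cv2.cvtColor(im,cv2.COLOR_BGR2HSV),lo,hi)
    w=np.zeros_like(k);cv2.circle(w,c,75,255,-1);pts=np.argwhere(k&w)[:,::-1]
    print(n,cv2.minAreaRect((unproj(pts,.02,V[v])[:,:2]*1000).astype(np.float32)))
P=pose("top");hsv=cv2.cvtColor(cv2.imread("pics/top0.png"),cv2.COLOR_BGR2HSV)
k=cv2.inRange(hsv,(45,120,30),(85,255,255));w=np.zeros_like(k);cv2.circle(w,(191,243),38,255,-1);pts=np.argwhere(k&w)[:,::-1]
print("green top",cv2.minAreaRect((unproj(pts,.02,P)[:,:2]*1000).astype(np.float32)))
im=cv2.imread("pics/top0.png")[225:270,245:325];cv2.imwrite("pics/z1.png",cv2.resize(im,(0,0),fx=9,fy=9,interpolation=cv2.INTER_CUBIC))
E
python3 loc2.py
```

```text
alS [505.4 132.2]
alT [441.9  -4.2]
jar [633.1 221.1] home [468.4 305.6]
aS [ 484.4 -131.9] [ 481.9 -123.4]
purple [578.2 104. ] [577.9  99.6]
green ((492.30755615234375, 331.5321960449219), (133.71311950683594, 67.18844604492188), 48.83827209472656)
blue ((483.9123229980469, -345.25787353515625), (134.62637329101562, 64.54469299316406), 53.094093322753906)
green top ((493.86480712890625, 331.00469970703125), (129.50772094726562, 59.64738464355469), 48.47378921508789)
```

View pics/z1.png

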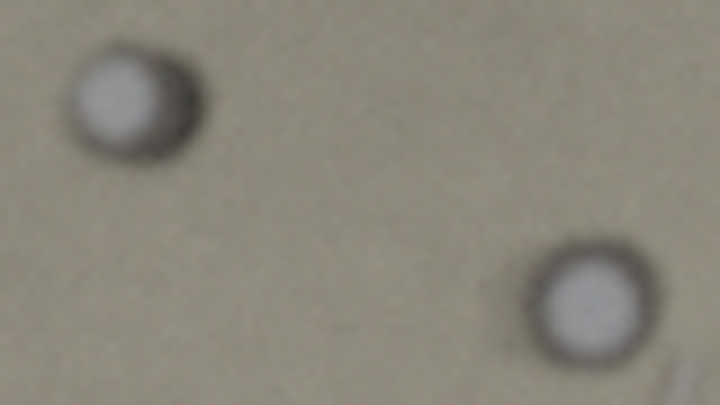

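Run:
```python
from h import *
im=cv2.imread("pics/wr.png")
a=cv2.resize(np.clip(im[120:180,255:335].astype(int)*2,0,255).astype(np.uint8),(0,0),fx=5,fy=5)
b=cv2.resize(np.clip(im[0:60,320:400].astype(int)*2,0,255).astype(np.uint8),(0,0),fx=5,fy=5)
cv2.imwrite("pics/z2.png",np.hstack([a,b]))
P=pose("top")
print(unproj([(257.9,235.7)],.08,P),unproj([(310.2,258.5)],.11,P))
```

```text
[[0.50667516 0.13219385 0.08      ]] [[ 0.44344529 -0.0048907   0.11      ]]
```

View pics/z2.png

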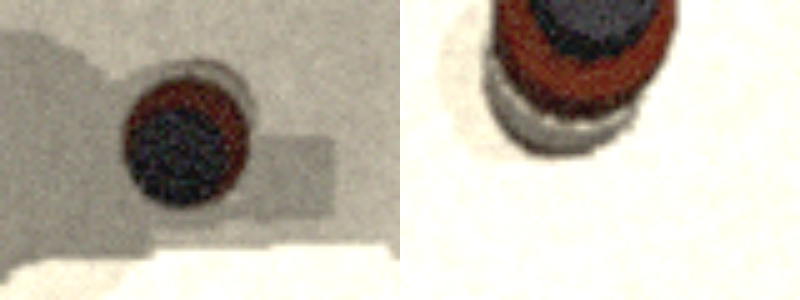

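Run:
```python
from h import *
z=np.load("pics/wr.npz");print(z["t"],z["q"],readout.get_eef_pos(),readout.get_qvel())
p,d,P=wsnap("wr2")
im=cv2.imread("pics/wr2.png")
a=cv2.resize(np.clip(im[120:180,255:335].astype(int)*2,0,255).astype(np.uint8),(0,0),fx=5,fy=5);cv2.imwrite("pics/z3.png",a)
print(np.abs(im.astype(int)-cv2.imread("pics/wr.png")).mean())
for u in [(291,151)]: print(unproj([u],.076,P), d[u[1],u[0]], P[2][2])
k=cv2.inRange(cv2.cvtColor(im,cv2.COLOR_BGR2HSV),(100,100,30),(130,255,255))
w=np.zeros_like(k);cv2.circle(w,(448,140),75,255,-1);pts=np.argwhere(k&w)[:,::-1]
print(cv2.minAreaRect((unproj(pts,.02,P)[:,:2]*1000).astype(np.float32)))
```

```text
[ 0.47033976 -0.169227    0.32984915] [ 9.99999863e-01  5.07598951e-04 -7.00832451e-05 -1.10790346e-04] [ 0.47039122 -0.16906935  0.32981409] [ 0.00543789  0.00054482 -0.00055673  0.00165727  0.0007754   0.002359  ]
3.477859375
[[ 0.48141835 -0.1310516   0.076     ]] 0.38880724 0.46496672154792346
((484.03173828125, -345.23406982421875), (134.83016967773438, 64.95065307617188), 53.260555267333984)
```

View pics/z3.png

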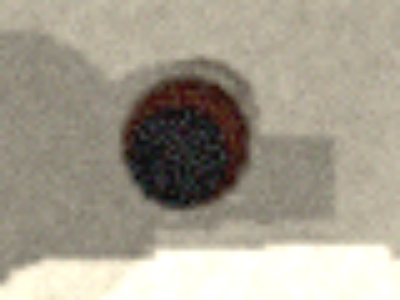

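```bash
cat >> h.py <<'E'
def fold(deg):
    while deg>-45: deg-=180
    while deg<=-225: deg+=180
    return np.radians(deg)
def pick(xy,z,deg,force=50,zt=.2):
    q=quat(fold(deg)); eoat.let_go()
    r.move_ptp([*xy,zt],q); r.move_l([*xy,z],feed=.15); eoat.grasp(force)
    r.sleep(.2)
    print("open",round(readout.get_opening()*1000,1),"F",np.round(readout.get_ft_force(),1),"t",readout.get_clock())
    r.move_l([*xy,zt],feed=.12); print("lift open",round(readout.get_opening()*1000,1),np.round(readout.get_ft_force(),1))
def place(xy,z,deg,zt=.2):
    q=quat(fold(deg)); r.move_ptp([*xy,zt],q); r.move_l([*xy,z+.03],feed=.12)
    s=r.move_l([*xy,z+.0035],feed=.03,f_stop=6); print("stop",s,readout.get_eef_pos(),np.round(readout.get_ft_force(),1))
    eoat.let_go(); r.sleep(.2); r.move_l([*xy,zt],feed=.15); print("t",readout.get_clock())
def bay(c,deg,s): return np.array(c)+.036*s*np.array([np.cos(np.radians(deg)),np.sin(np.radians(deg))])
TAN=((.664,-.027),104.);BLUE=((.485,-.343),53.2);GREEN=((.493,.331),48.6)
E
python3 - <<'E'
from h import *
pick((.481,-.127),.028,-90)
place(bay(*TAN,1),.028+.004,14)
E
```

```text
open 32.9 F [0.3 0.3 3.6] t 7.8
lift open 33.1 [-0.  -0.1 -1.3]
stop False [0.65548797 0.00793977 0.03582988] [-0.3 -0.2 -1.3]
t 15.075
```

```bash
sed -i 's/z+.0035\],feed=.03,f_stop=6/z-.001],feed=.03,f_stop=6/' h.py
python3 - <<'E'
from h import *
r.move_ptp([.56,-.14,.3],quat(fold(-90))); p,d,P=wsnap("w3")
for q in("amber_large_mid","amber_small_mid","tan_tray"):
    print(q,[(np.round(x["uv"]).tolist(),round(x["conf"],2)) for x in spot_point(q,"wrist")])
E
```

```text
amber_large_mid []
amber_small_mid [([191.0, 79.0], 0.76)]
tan_tray [([237.0, 76.0], 0.6), ([544.0, 24.0], 0.56)]
```

View pics/w3.png

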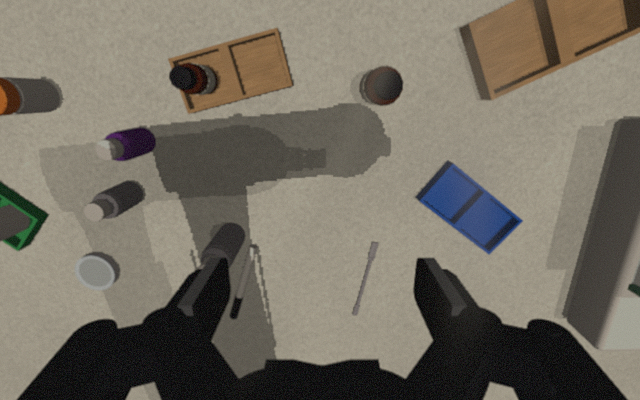

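Amber small stands in the left bay of the small tan tray at (195,78). Amber large is at (382,85) and blue at (469,207).

Run:
```python
from h import *
z=np.load("pics/w3.npz");P=pose("wrist",z["t"],z["q"]);im=cv2.imread("pics/w3.png")
print("aL",unproj([(386,82)],.092,P),"aS",unproj([(181,77)],.08,P))
print("tan corners->ctr",unproj([(169,58),(276,29),(293,83),(188,111)],.02,P).mean(0))
k=cv2.inRange(cv2.cvtColor(im,cv2.COLOR_BGR2HSV),(100,100,30),(130,255,255))
w=np.zeros_like(k);cv2.circle(w,(469,207),75,255,-1);pts=np.argwhere(k&w)[:,::-1]
print(cv2.minAreaRect((unproj(pts,.02,P)[:,:2]*1000).astype(np.float32)))
a=cv2.resize(np.clip(im[55:115,345:425].astype(int)*2,0,255).astype(np.uint8),(0,0),fx=5,fy=5);cv2.imwrite("pics/z4.png",a)
```

```text
aL [[ 0.64889024 -0.20376121  0.092     ]] aS [[0.65429833 0.0070318  0.08      ]]
tan corners->ctr [ 0.66359089 -0.02961256  0.02      ]
((486.0419006347656, -343.05438232421875), (141.4169158935547, 64.47378540039062), 53.301029205322266)
```

View pics/z4.png

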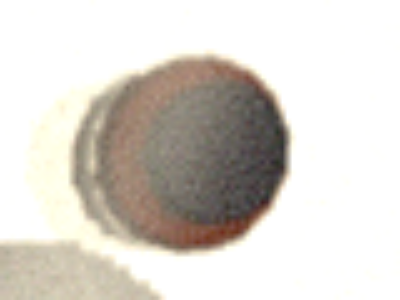

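Run:
```python
from h import *
pick((.644,-.203),.036,-90)
place(bay(*TAN,-1),.036+.004,14)
pick((.506,.132),.028,67)
place(bay(*BLUE,1),.028+.004,143.2)
r.move_ptp([.5,-.14,.3],quat(fold(-90))); p,d,P=wsnap("w4")
```

```text
open 40.9 F [-0.1 -2.6  5.3] t 19.4167
lift open 40.8 [-0.2  1.  -2.7]
stop True [ 0.67243619 -0.06194801  0.04101695] [-0.2  0.   4.4]
t 26.3667
open 35.2 F [-0.1  0.4  4. ] t 29.6
lift open 34.9 [ 0.8  0.1 -0.7]
stop True [ 0.50633147 -0.31411481  0.032542  ] [0.7 0.6 3.8]
t 37.0583
```

View pics/w4.png

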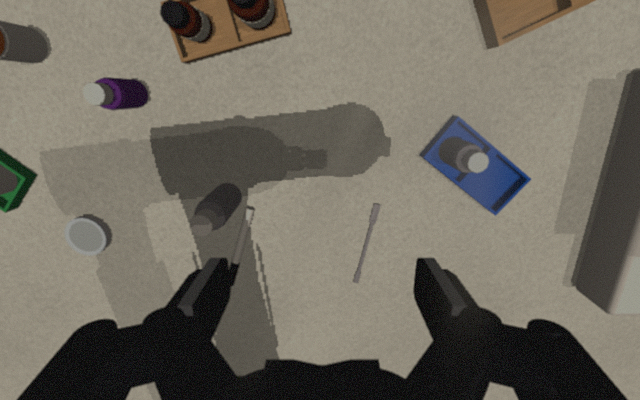

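Both ambers are in the tan tray at (187,22) and (250,10), and alu_short is in blue at (460,155). Next are the tall bottle and the jar.

Run:
```python
from h import *
pick((.4425,-.0045),.052,-90,zt=.21)
place(bay(*BLUE,-1),.052+.004,143.2,zt=.21)
pick((.636,.221),.035,-90)
place(bay(*GREEN,1),.035+.004,138.6)
r.goto_joints([1.563,0.04,0.085,0,-1.615,-0.334]);r.sleep(.3)
for n in("scene","top"):
    p,d=snapshot(n);cv2.imwrite(f"pics/{n}9.png",p[:,:,::-1])
a=cv2.imread("pics/scene9.png")[125:345,170:430];cv2.imwrite("pics/scene9z.png",cv2.resize(a,(0,0),fx=2.7,fy=2.7,interpolation=cv2.INTER_CUBIC))
a=cv2.imread("pics/top9.png")[120:290,150:500];cv2.imwrite("pics/top9z.png",cv2.resize(a,(0,0),fx=2.28,fy=2.28,interpolation=cv2.INTER_CUBIC))
```

```text
open 38.8 F [-0.6 -1.6  2.9] t 41.5833
lift open 38.5 [ 0.3  0.5 -1.1]
stop True [ 0.46312005 -0.37177281  0.05659125] [-0.2  0.3  4.2]
t 48.4333
open 40.8 F [-0.9 -0.3  3.7] t 52.7833
lift open 40.8 [-0.2  0.4 -0.8]
stop True [0.5166367  0.35782521 0.03963402] [-0.3 -0.   4.3]
t 60.6
```

View pics/scene9z.png

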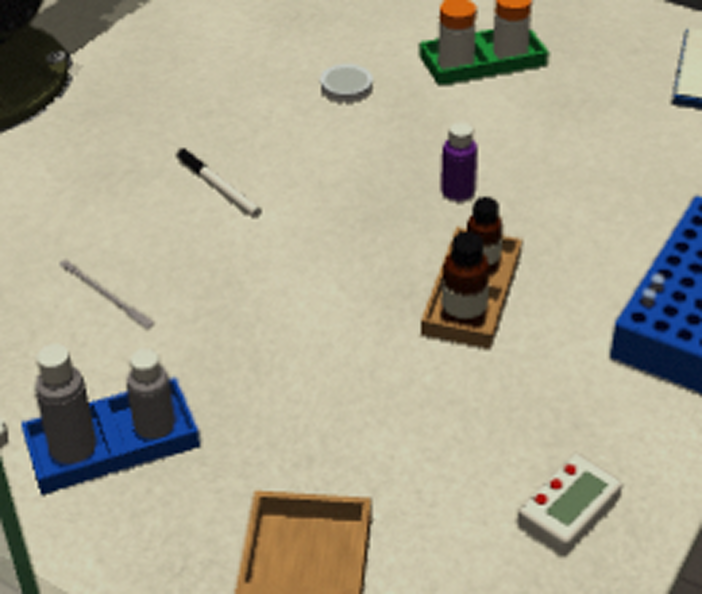

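View pics/top9z.png

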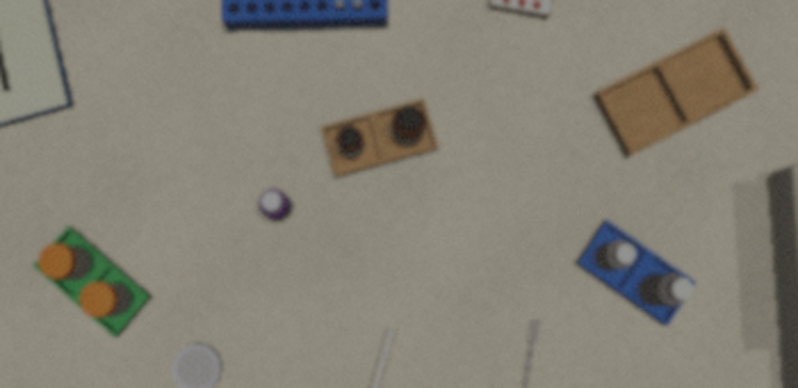

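Run:
```python
from h import *
P=pose("top")
for n,u,h,T in(("aS",(350,139),.08,TAN),("aL",(410,121),.096,TAN),("alS",(626,254),.084,BLUE),("alT",(683,290),.114,BLUE),("jar",(56,261),.08,GREEN),("home",(97,299),.08,GREEN)):
    X=unproj([(149.7+u[0]/2.28,119.7+u[1]/2.28)],h,P)[0][:2]-T[0]; a=np.radians(T[1])
    print(n,np.round(1000*np.array([X@[np.cos(a),np.sin(a)],X@[-np.sin(a),np.cos(a)]]),1))
```

```text
aS [37.3  3.2]
aL [-35.4   4.1]
alS [37.9  1.3]
alT [-32.4   4.1]
jar [34.  -0.7]
home [-32.5   1. ]
```

```bash
python3 -c "
from h import *
print(readout.get_clock()); print(workorder.close_job())"
```

```text
62.4167
the job is handed in; nothing more can be done
None
```

I put both amber bottles in the small tan tray, both aluminium bottles in the blue tray, and the loose jar in the green tray beside the jar already there. I then moved the arm clear and handed the job in at 62.4 s. It gave no verdict.

**Last checks:** The final scene and top pictures show all six standing upright, one in each bay. Measured from the top picture, they are about 32–38 mm from the tray centres along x and at most 4 mm off in y. The limits are 55 mm and 20 mm.

**What was less certain:**
- **Small amber bottle:** I set my lowering height too high for this first placing and let it go about 3.5 mm above the bay floor. It stayed upright in its bay. I fixed the height, and the other four were let go on contact with the bay floor.
- **Position readings:** Before the move, the wrist and top cameras disagreed by 4–8 mm in y on the small amber bottle and the blue tray. I used values in between, and the bottles still went into their bays.

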